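Make up the wound kit and the pill kit

TASK

Make up the two home-care kits: the tweezer case, the bigger dropper bottle and the white dosing cup go into the larger tray, and the pill splitter and the smaller dropper bottle into the smaller tray. Set each thing right way up and flat on the floor of the recess made for it; do not tip the glass bottles over, and leave the jar and the tumbler where they stand.

Things in the scene. Friction and masses are not known exactly. Their poses are not given: they have to be found in the camera images.
- tweezer_case_c (a point): Closed flat steel tweezer case, 110 x 24 x 18 mm (its x, y, z), long side along its x. Loose, about 60 g. The point is at its centre, half-way up (9 mm above its underside); its z points up while it stands right way up.
- big_bottle_c (a point): The taller, thicker amber glass medicine bottle with dropper cap, upright: glass body 32 mm across and 52 mm high, then a narrower black cap (20 mm across) and rubber bulb, 86 mm high in all. Loose, about 60 g. The point is at its centre, half-way up (43 mm above its underside); its z points up while it stands right way up.
- small_bottle_c (a point): The shorter, thinner amber glass medicine bottle with dropper cap, upright: glass body 25 mm across and 32 mm high, then a narrower black cap (15.5 mm across) and rubber bulb, 58 mm high in all. Loose, about 30 g. The point is at its centre, half-way up (29 mm above its underside); its z points up while it stands right way up.
- pill_splitter_c (a point): Closed blue plastic pill splitter, a box 80 x 40 x 26 mm (its x, y, z), long side along its x, a small clear window in its lid. Loose, about 50 g. The point is at its centre, half-way up (13 mm above its underside); its z points up while it stands right way up.
- cup_c (a point): Small white plastic dosing cup, mouth up, 52 mm across the rim, tapering a little towards the base, 46 mm high, wall 2.5 mm. Loose, about 25 g. The point is at its centre, half-way up (23 mm above its underside); its z points up while it stands right way up.
- wound_tray: Larger moulded tray, 150 x 160 x 8 mm (x, y, z), fixed. Origin: centre of its underside; z up, x roughly away from the robot, y roughly to its left. Recess floors are 3 mm above the origin, 5 mm deep. Recesses (mm): long narrow, for the tweezer case, 42 x 128 (x, y) at x -42, y 0; small square, for the bigger bottle, 52 x 52 at x +33, y +43; large square, for the cup, 64 x 64 at x +33, y -33.
- pill_tray: Smaller moulded tray, 150 x 120 x 8 mm (x, y, z), fixed. Origin: centre of its underside; z up, x roughly away from the robot, y roughly to its left. Recess floors are 3 mm above the origin, 5 mm deep. Recesses (mm): long, for the pill splitter, 58 x 98 (x, y) at x -36, y 0; small square, for the smaller bottle, 45 x 45 at x +40, y 0.
- jar: Bystander: squat green glass jar with a metal lid, 60 mm across, 65 mm high, origin at the centre of its underside. Loose; not to be moved.
- tumbler: Bystander: white ceramic tumbler, 72 mm across, 95 mm high, origin at the centre of its underside. Loose; not to be moved.

How it is judged:
At the end, for the whole second after the job is handed in: All five things released, at rest (under 0.02 m/s) on the floor of their own recess: centre within 12 mm of its centre along each tray axis, height within 2.5 mm, upright within 0.12 rad; case and splitter along their recess within 0.35 rad, either way round (x of tweezer_case_c in the frame of wound_tray between -0.054 and -0.03 m and y of tweezer_case_c in the frame of wound_tray between -0.012 and 0.012 m and z of tweezer_case_c in the frame of wound_tray between 0.0095 and 0.0145 m and angle between each of tweezer_case_c, big_bottle_c, cup_c, pill_splitter_c, small_bottle_c's own z axis and vertical below 0.12 rad and linear speed of each of tweezer_case, big_bottle, cup, pill_splitter, small_bottle below 0.02 m/s and x of big_bottle_c in the frame of wound_tray between 0.021 and 0.045 m and y of big_bottle_c in the frame of wound_tray between 0.031 and 0.055 m and z of big_bottle_c in the frame of wound_tray between 0.0435 and 0.0485 m and x of cup_c in the frame of wound_tray between 0.021 and 0.045 m and y of cup_c in the frame of wound_tray between -0.045 and -0.021 m and z of cup_c in the frame of wound_tray between 0.0235 and 0.0285 m and x of pill_splitter_c in the frame of pill_tray between -0.048 and -0.024 m and y of pill_splitter_c in the frame of pill_tray between -0.012 and 0.012 m and z of pill_splitter_c in the frame of pill_tray between 0.0135 and 0.0185 m and x of small_bottle_c in the frame of pill_tray between 0.028 and 0.052 m and y of small_bottle_c in the frame of pill_tray between -0.012 and 0.012 m and z of small_bottle_c in the frame of pill_tray between 0.0295 and 0.0345 m and angle between the x axis of tweezer_case_c and the y axis of wound_tray, either way round below 0.35 rad and angle between the x axis of pill_splitter_c and the y axis of pill_tray, either way round below 0.35 rad); the robot touches nothing.
It fails at once if a glass bottle is tipped over (leans more than 40 degrees) (angle between any of big_bottle_c, small_bottle_c's own z axis and vertical above 0.7 rad).
It fails at once if the jar or the tumbler is moved more than 20 mm (distance of any of jar, tumbler from where it was at the start of the episode above 0.02 m).
It also fails if it takes over 128 s, if anything falls off the work surface, if the arm or the gripper's body presses on something with over 40 N, if the wrist force passes 120 N, or if a joint passes its speed limit or range.

ROBOT

A 6-joint arm with a two-finger parallel gripper is mounted at the origin on the work surface. World frame = base frame: x ahead of the robot, y to its left, z up, the work surface at z = 0. Lengths are in m, angles in rad, forces in N, time in s.
With the tool pointing down it reaches from about 0.275 to 0.825 m from the base axis. Payload 5.2 kg.
Tool frame: the origin (TCP) lies midway between the tips of the shut fingers; the grasp point (between the pads) lies bot.grip_depth behind it (bot.grip_depth is the distance from the TCP to the grasp point, in m); y points along the fingers, z is the direction in which the jaws open and shut, and the axes are right-handed (so a half turn about y gives the same grasp; the last joint's range is limited). The gripper opens to 93 mm and grips with 3 to 60 N. Pads are 15 mm wide; open, the fingers measure 128 mm over their backs; the gripper's body (75 mm by 188 mm) begins 65 mm behind the grasp point.
Start: joints at [-1.524, 0.259, 1.535, -0, 1.348, -0.203], TCP at [0.136, -0.533, 0.219] pointing down, gripper open.
Joint ranges: [-3.14, 3.14], [-0.91, 2.08], [0.19, 2.58], [-1.22, 4.36], [0.22, 2.71], [-3.12, 3.12]. Speed limits (rad/s): [2.57, 2.57, 3.14, 3.14, 3.14, 3.14].

INTERFACE

Orientations are given as a unit quaternion [x, y, z, w].
In Python, from station import bot gives the robot as it stands. The module is installed in compiled form; this text tells all that it offers.
- The arm moves only by the shell command python3 -m creep 'ROWS' [FORCE]. ROWS is a JSON object of lists of equal length, an entry for each row: "grip": the finger opening in cm, from 0 to 9.3; "slide": the shift along the tool's x, y, z in cm, a list of three; "spin": the turn about the tool's y in degrees. A call has 1 to 20 rows; each row is the pose to reach, as a shift and turn from the pose measured when the call began, along the tool's axes at that moment; what a row does not reach only later rows make up. A row lasts 1/12 s, in which the tool goes at most 41.7 mm and 7.16 degrees, less where a joint would pass 70% of its speed; a pose out of reach is approached as far as the arm can. A call with a gripper value outside its range is refused whole. The fingers move at their own pace and stop on an object; FORCE is the grip in N (left out, the last holds). Time passes only in rows, so rows that repeat a pose let the fingers close. It gives the time, the measured TCP pose, the force and the opening at its end, in the units of the state.
- bot.sense(): the state, without advancing time (a new reading comes with each control period).
- bot.grab_frame(name): name is "scene" or "top" or "wrist"; returns the picture (420x560x3 uint8, red, green, blue); there is no depth.
- bot.camera_info(name): a dict with "fx", "fy", "cx", "cy" (pixels), "R" (3x3) and "t" (3): a world point X has camera coordinates R X + t. Camera axes: x right, y down, z forward; pixel columns grow to the right and rows downward; lengths in m; the calibration is good to about 2 mm. A picture is of the moment at which its call begins: read the wrist's pose just before it. camera_info takes no time and is no camera call; for the wrist camera it gives the pose at the moment of the call.
- bot.finish_job(): hands the job in, once; it reports no verdict.
The state is a dict: "time": time; "joint_positions": joint angles; "joint_vel": joint speeds; "joint_efforts": joint torques, N m; "tool_pos": TCP position; "tool_rot": TCP orientation; "force": force on the tool from outside, world axes, zero at the start; "moment": the same for the moment, N m; "grip_width": finger opening in m.
Only numpy, scipy, OpenCV 4.12 (cv2) and the standard library are available. Lean on these libraries where they do the work, as an engineer would, in place of code of your own. Each camera call takes 0.05 s, during which the arm holds its last target. There are 200 camera calls.

## Working session

There is one attempt and no reset: what is moved stays moved. The work goes in short steps, Python scripts to look and compute and a shell command to move; the robot and the scene stay as the last step left them, time stands still between calls to the robot, and variables do not carry over. Pictures are saved under pics/ and viewed, about 12 in all and at most 16, crops included, and the job is handed in when it is done.

```bash
mkdir -p pics
python3 - <<'E'
from station import bot
import cv2
s=bot.sense();print(s, bot.grip_depth)
for n in("top","scene"):
    cv2.imwrite(f"pics/{n}0.png",bot.grab_frame(n)[:,:,::-1]);c=bot.camera_info(n);print(n,c)
E
```

```text
{'time': 0.0, 'joint_positions': array([-1.52378537e+00,  2.59339641e-01,  1.53608776e+00,  5.90360945e-06,
        1.34796666e+00, -2.02821987e-01]), 'joint_vel': array([ 0.00048381,  0.00039907, -0.00250568,  0.00093897, -0.00027268,
        0.00146179]), 'joint_efforts': array([ 1.52706315e-05, -4.37304783e+01, -2.84001946e+01,  7.18679675e-02,
        4.11599223e-02, -1.22370793e-04]), 'tool_pos': array([ 0.13597038, -0.53237084,  0.21781763]), 'tool_rot': array([-0.08804765,  0.70223164, -0.70096203,  0.08815085]), 'force': array([ 0.66828073, -0.04527983,  0.21300897]), 'moment': array([-0.02108156,  0.00271363,  0.00848219]), 'grip_width': 0.09272192974910679} 0.0188
top {'fx': 479.809779019397, 'fy': 479.809779019397, 'cx': 283.43713242761413, 'cy': 210.5556209365032, 'R': array([[-0.01877626, -0.99980519, -0.00608548],
       [-0.9932506 ,  0.01934925, -0.11436282],
       [ 0.11445829,  0.0038971 , -0.99342041]]), 't': array([-0.01013314,  0.53759074,  1.08541242])}
scene {'fx': 450.9263272508187, 'fy': 450.9263272508187, 'cx': 277.742350271597, 'cy': 213.33802502908262, 'R': array([[-0.34953747,  0.93691664,  0.00328151],
       [ 0.51435885,  0.19481803, -0.83515323],
       [-0.78310825, -0.29022947, -0.55000756]]), 't': array([ 0.20521157, -0.23387366,  1.5193597 ])}
```

View pics/top0.png

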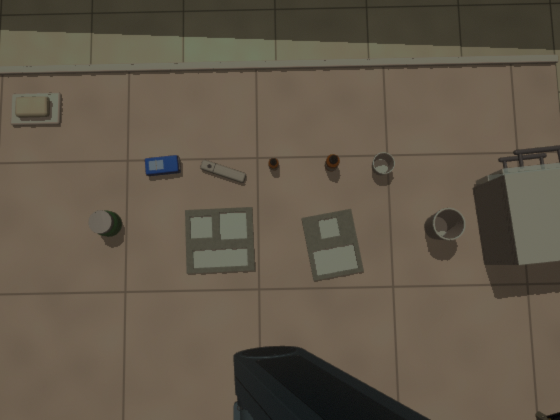

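View pics/scene0.png

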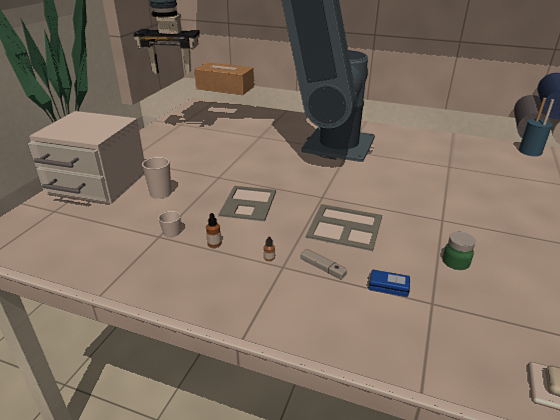

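The top view shows the splitter (162,166), case (223,172), small bottle (273,163), big bottle (332,162), cup (383,164), larger tray (220,240), smaller tray (332,245), jar (106,223) and tumbler (445,225). The scene view confirms which bottle is bigger.

```bash
cat > h.py <<'E'
import numpy as np, cv2
from scipy.spatial.transform import Rotation as Ro
from station import bot
def ray(c,uv,h):
    uv=np.atleast_2d(np.float64(uv)); d=np.c_[(uv[:,0]-c['cx'])/c['fx'],(uv[:,1]-c['cy'])/c['fy'],np.ones(len(uv))]@np.array(c['R'])
    o=-np.array(c['R']).T@np.array(c['t']); return (o+d*((h-o[2])/d[:,2])[:,None])[:,:2]
def rect(c,cont,h):
    """contour -> min-area rect on plane z=h: centre, (long,short) mm, long-axis angle deg"""
    p=ray(c,cont.reshape(-1,2),h); (x,y),(a,b),t=cv2.minAreaRect(np.float32(p*1000))
    if a<b: a,b,t=b,a,t+90
    return np.round([x,y,a,b,(t+90)%180-90],1)
def blobs(m,amin):
    cs,_=cv2.findContours(m.astype('uint8'),cv2.RETR_EXTERNAL,cv2.CHAIN_APPROX_NONE)
    return [k for k in cs if cv2.contourArea(k)>amin]
def tool():
    s=bot.sense(); R=Ro.from_quat(s['tool_rot']).as_matrix(); return s,R
def goto(x,y,z,ang=None):
    """slide (cm, tool axes) and spin (deg) to TCP x,y,z in m with jaw direction at ang deg (mod 180)"""
    s,R=tool(); d=R.T@(np.array([x,y,z])-s['tool_pos'])*100
    cur=np.degrees(np.arctan2(R[1,2],R[0,2])); out=[np.round(d,2),'jaw',round(cur,1)]
    if ang is not None:
        a=(ang-cur+90)%180-90; out+=['spin(y down: sign -)',round(-a,1)]   # tool y is down
    print(*out,'t',round(s['time'],2),'w',round(s['grip_width']*1000,1),'tcp',np.round(s['tool_pos']*1000,1),'F',np.round(s['force'],1),'j6',round(s['joint_positions'][5],2))
E
python3 - <<'E'
from h import *
im=cv2.imread('pics/top0.png'); c=bot.camera_info('top')
hsv=cv2.cvtColor(im,cv2.COLOR_BGR2HSV)
for n,p in dict(case=(232,175),recess=(220,259),rim=(220,212),floor=(300,200),cap=(333,158),small=(273,163),cup=(383,157),spl=(170,170)).items(): print(n,im[p[1],p[0]],hsv[p[1],p[0]])
b=im.astype(int); neutral=(b[...,2]-b[...,0])<22
roi=np.zeros(im.shape[:2],bool);roi[140:285,80:470]=1
for k in blobs(neutral&roi,40): print('neutral',cv2.boundingRect(k),rect(c,k,.008))
for k in blobs((hsv[...,2]<90)&roi,20): print('dark',cv2.boundingRect(k),rect(c,k,.04))
for k in blobs((b[...,0]-b[...,2]>40)&roi,40): print('blue',rect(c,k,.026))
E
```

```text
case [ 86  99 105] [ 21  46 105]
recess [100 115 113] [ 34  33 115]
rim [55 65 69] [21 52 69]
floor [ 83  99 114] [ 15  69 114]
cap [19 25 29] [18 88 29]
small [18 23 26] [19 78 26]
cup [41 49 55] [17 65 55]
spl [95 55 32] [109 169  95]
neutral (89, 210, 36, 37) [510.9 395.2  98.2  68.4  43.3]
neutral (302, 209, 62, 73) [ 456.6 -133.   152.9  120.1    9.6]
neutral (424, 208, 41, 52) [ 482.2 -392.4  124.8   89.9  -26.2]
neutral (185, 207, 71, 68) [472.  131.5 161.7 153.7 -88.3]
neutral (269, 166, 10, 11) [635.8   1.7  24.4  21.6  -1. ]
neutral (325, 163, 15, 19) [ 632.4 -139.8   50.    27.1   18.6]
neutral (200, 160, 47, 26) [634.9 123.1 114.7  30.6  69.6]
neutral (144, 155, 38, 26) [650.7 267.3  88.3  57.2 -84.3]
neutral (372, 152, 23, 34) [ 636.8 -260.7   80.6   52.7   -2.3]
dark (424, 213, 34, 48) [ 464.  -370.1  104.6   66.1   32.4]
dark (97, 210, 28, 38) [500.6 374.2  79.5  63.3 -15.7]
dark (435, 209, 29, 30) [ 499.6 -400.4   65.4   63.    42.7]
dark (301, 209, 63, 73) [ 455.  -130.   149.2  116.9    9.5]
dark (185, 207, 71, 68) [470.2 126.9 157.6 149.4 -88.4]
dark (200, 168, 47, 18) [619.3 119.8 110.8  27.   79.9]
dark (268, 157, 12, 21) [639.    0.8  47.5  25.7  -1. ]
dark (145, 155, 41, 26) [641.6 253.4  96.8  52.9 -81.5]
dark (321, 154, 20, 29) [ 633.  -136.5   67.2   41.3    9.3]
dark (372, 153, 22, 44) [ 616.7 -252.2  101.3   48.9   -2.6]
blue [653.7 267.2  75.4  37.3 -85. ]
```

```bash
python3 -c "
from h import *
goto(.60,.123,.25,-20)"
```

```text
[-61.17  -3.11 -52.04] jaw -75.7 spin(y down: sign -) -55.7 t 0.1 w 93.2 tcp [ 136.  -532.4  217.9] F [ 0.   0.9 -0.3] j6 -0.2
```

```bash
python3 -m creep '{"grip":[9.3,9.3,9.3,9.3,9.3,9.3,9.3,9.3,9.3,9.3,9.3,9.3,9.3,9.3,9.3,9.3,9.3,9.3,9.3,9.3],"slide":[[-61.2,-3,-52],[-61.2,-3,-52],[-61.2,-3,-52],[-61.2,-3,-52],[-61.2,-3,-52],[-61.2,-3,-52],[-61.2,-3,-52],[-61.2,-3,-52],[-61.2,-3,-52],[-61.2,-3,-52],[-61.2,-3,-52],[-61.2,-3,-52],[-61.2,-3,-52],[-61.2,-3,-52],[-61.2,-3,-52],[-61.2,-3,-52],[-61.2,-3,-52],[-61.2,-3,-52],[-61.2,-3,-52],[-61.2,-3,-52]],"spin":[-56,-56,-56,-56,-56,-56,-56,-56,-56,-56,-56,-56,-56,-56,-56,-56,-56,-56,-56,-56]}' 15
python3 - <<'E'
from h import *
goto(.60,.123,.25,-20)
c=bot.camera_info('wrist'); im=bot.grab_frame('wrist')[:,:,::-1]
cv2.imwrite('pics/w1.png',im); print(c)
E
```

```text
time: 1.77
tool_pos: [0.6023, 0.1275, 0.248]
tool_rot: [-0.407, 0.578, -0.576, 0.409]
force: [-0.7, -0.1, 0.8]
grip_width: 0.0927
[ 0.5  -0.2  -0.07] jaw -19.5 spin(y down: sign -) 0.5 t 1.77 w 92.7 tcp [602.3 127.5 248. ] F [-0.7 -0.1  0.8] j6 0.37
{'fx': 366.5610005443123, 'fy': 366.5610005443123, 'cx': 274.7901276689464, 'cy': 206.9720835346889, 'R': array([[ 9.42798671e-01, -3.33362033e-01, -6.48467138e-04],
       [-3.23391761e-01, -9.15069956e-01,  2.40966275e-01],
       [-8.09224001e-02, -2.26972975e-01, -9.70533273e-01]]), 't': array([-0.52514807,  0.27658507,  0.49552737])}
```

View pics/w1.png

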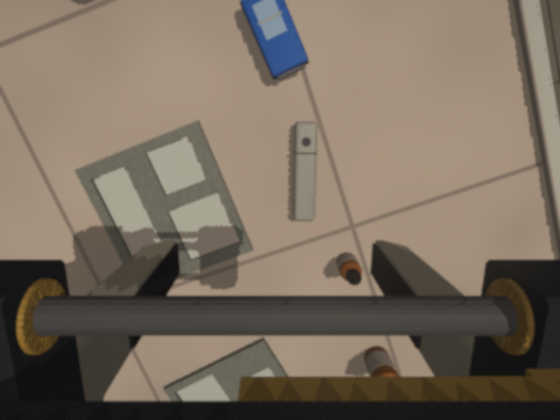

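Wrist view: case in full at (305,170), splitter at (275,37) cut at the top, the larger tray at (165,200), small bottle at (348,268).

Run:
```python
from h import *
im=cv2.imread('pics/w1.png'); c=bot.camera_info('wrist')
b=im.astype(int); hsv=cv2.cvtColor(im,cv2.COLOR_BGR2HSV)
for n,p in dict(case=(305,190),case2=(302,130),floor=(350,190),rec=(180,165),rim=(150,200),sh=(290,170)).items(): print(n,b[p[1],p[0]])
m=((b[...,2]-b[...,0])<26); m[:, :]&=True
roi=np.zeros(m.shape,bool);roi[112:232,284:325]=1
for k in blobs(m&roi&(hsv[...,2]>75),300): print('case',cv2.boundingRect(k),rect(c,k,.018))
r2=np.zeros(m.shape,bool);r2[:225,70:260]=1
for k in blobs((b[...,1]>b[...,2]+2)&(hsv[...,2]>110)&r2,500): print('rec',cv2.boundingRect(k),rect(c,k,.003))
goto(.60,.123,.25,-20)
```

```text
case [122 137 146]
case2 [126 141 149]
floor [128 147 167]
rec [148 166 169]
rim [ 95 107 110]
sh [ 81  92 104]
case (289, 122, 28, 99) [632.2 124.  107.3  28.8  70. ]
[ 0.46 -0.23 -0.07] jaw -19.5 spin(y down: sign -) 0.5 t 1.82 w 93.1 tcp [602.2 127.2 247.8] F [0.5 0.1 0.2] j6 0.36
```

```bash
python3 -c "
from h import *
goto(.634,.1245,.0075,-20)"
```

```text
[-0.73 24.02  3.12] jaw -19.5 spin(y down: sign -) 0.5 t 1.82 w 93.1 tcp [602.2 127.2 247.8] F [0.5 0.1 0.2] j6 0.36
```

```bash
python3 -m creep '{"grip":[6,6,6,6,6,6,6,6,6,6,6,6,2,2,2,2,2,2],"slide":[[-0.7,12,3.1],[-0.7,12,3.1],[-0.7,12,3.1],[-0.7,12,3.1],[-0.7,20,3.1],[-0.7,20,3.1],[-0.7,22,3.1],[-0.7,23,3.1],[-0.7,23.5,3.1],[-0.7,24,3.1],[-0.7,24,3.1],[-0.7,24,3.1],[-0.7,24,3.1],[-0.7,24,3.1],[-0.7,24,3.1],[-0.7,24,3.1],[-0.7,24,3.1],[-0.7,24,3.1]],"spin":[0.5,0.5,0.5,0.5,0.5,0.5,0.5,0.5,0.5,0.5,0.5,0.5,0.5,0.5,0.5,0.5,0.5,0.5]}' 15
python3 - <<'E'
from h import *
# tray yaw 1.7 deg; case slot centre
a=np.radians(1.7); p=np.array([.472,.1315])+Ro.from_euler('z',a).as_matrix()[:2,:2]@[-.042,0]
print(p); goto(*p,.10,1.7)
E
```

```text
time: 3.32
tool_pos: [0.6338, 0.1243, 0.0079]
tool_rot: [-0.405, 0.58, -0.578, 0.407]
force: [0.1, 0.5, 1.4]
grip_width: 0.0248
[0.43001849 0.13025402]
[  6.36  -9.21 -19.37] jaw -19.9 spin(y down: sign -) -21.6 t 3.32 w 24.8 tcp [633.8 124.3   7.9] F [0.1 0.5 1.4] j6 0.37
```

```bash
python3 -m creep '{"grip":[2,2,2,2,2,2,2,2,2,2,2,2,2,2],"slide":[[0,-3,0],[0,-6,0],[0,-9.2,0],[2,-9.2,-5],[4,-9.2,-10],[6.4,-9.2,-15],[6.4,-9.2,-19.4],[6.4,-9.2,-19.4],[6.4,-9.2,-19.4],[6.4,-9.2,-19.4],[6.4,-9.2,-19.4],[6.4,-9.2,-19.4],[6.4,-9.2,-19.4],[6.4,-9.2,-19.4]],"spin":[0,0,0,-7,-14,-21.6,-21.6,-21.6,-21.6,-21.6,-21.6,-21.6,-21.6,-21.6]}'
python3 - <<'E'
from h import *
goto(.430,.1303,.011,1.7)
c=bot.camera_info('wrist');cv2.imwrite('pics/w2.png',bot.grab_frame('wrist')[:,:,::-1])
import json;json.dump({k:np.array(v).tolist() for k,v in c.items()},open('w2.json','w'))
E
```

```text
time: 4.48
tool_pos: [0.4308, 0.1298, 0.0998]
tool_rot: [-0.506, 0.494, -0.492, 0.508]
force: [-0.4, 0.5, -0.5]
grip_width: 0.0236
[-0.03  8.88 -0.08] jaw 1.6 spin(y down: sign -) -0.1 t 4.48 w 23.6 tcp [430.8 129.8  99.8] F [-0.4  0.5 -0.5] j6 0.01
```

View pics/w2.png

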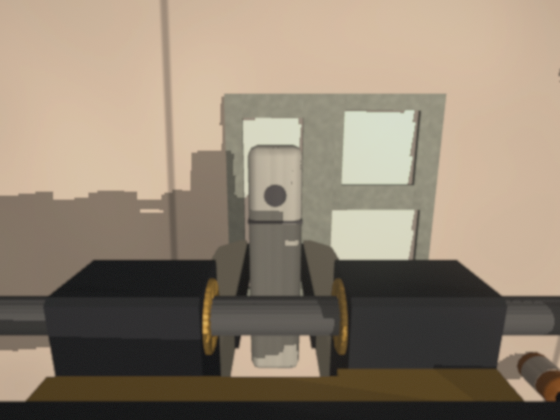

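The larger tray's far corners are at (222,94) and (445,94), the bottle recess top edges at about (342..415,110..185), and the case is held squarely with its far end at row 146.

Run:
```python
from h import *
import json; c=json.load(open('w2.json'))
q=ray(c,[(223,94),(445,94)],.008)*1000; print('tray corners',q)
print('bottle recess',ray(c,[(343,110),(417,110),(343,185),(416,185)],.008)*1000)
print('case end',ray(c,[(250,146),(300,146)],.110)*1000)
d=q[1]-q[0]; yaw=np.arctan2(d[1],d[0]); r=Ro.from_euler('z',yaw).as_matrix()[:2,:2]
print(np.degrees(yaw),'centre',q.mean(0)+r@[0,-80])
```

```text
tray corners [[393.70481993 209.90579629]
 [543.06410425 214.1864202 ]]
bottle recess [[475.19617607 201.82552685]
 [525.49456753 203.26625093]
 [479.0017733  150.14111497]
 [531.10805034 151.62938181]]
case end [[418.84376026 184.04698314]
 [439.85656474 184.64806412]]
1.6416426054352307 centre [470.67631397 132.07894364]
```

```bash
python3 -m creep '{"grip":[2,2,2,2,2,2,2,3.6,3.6,3.6,3.6,4.4,4.4,4.4,4.4],"slide":[[0,4,-0.1],[0.1,7,-0.1],[0.1,8,-0.1],[0.1,8.5,-0.1],[0.1,8.85,-0.1],[0.1,8.85,-0.1],[0.1,8.85,-0.1],[0.1,8.85,-0.1],[0.1,8.85,-0.1],[0.1,8.85,-0.1],[0.1,8.5,-0.1],[0.1,5,-0.1],[0.1,1,-0.1],[0.1,-6,-0.1],[0.1,-6,-0.1]],"spin":[0,0,0,0,0,0,0,0,0,0,0,0,0,0,0]}'
python3 - <<'E'
from h import *
goto(.60,.22,.20,5)
E
```

```text
time: 5.78
tool_pos: [0.4304, 0.1287, 0.1636]
tool_rot: [-0.505, 0.493, -0.493, 0.509]
force: [-0.1, 0.3, 0.4]
grip_width: 0.0439
[-8.66 -3.54 17.22] jaw 1.6 spin(y down: sign -) -3.4 t 5.78 w 43.9 tcp [430.4 128.7 163.6] F [-0.1  0.3  0.4] j6 0.01
```

```bash
python3 -m creep '{"grip":[8,8,8,8,8,8,8,8,8,8],"slide":[[-3,-1,8],[-6,-2,16],[-6.5,-2,22],[-6.5,-2,22],[-6.5,-2,22],[-6.5,-2,22],[-6.5,-2,22],[-6.5,-2,22],[-6.5,-2,22],[-6.5,-2,22]],"spin":[-4,-4,-4,-4,-4,-4,-4,-4,-4,-4]}'
python3 - <<'E'
from h import *
c=bot.camera_info('wrist');im=bot.grab_frame('wrist')[:,:,::-1];cv2.imwrite('pics/w3.png',im)
b=im.astype(int)
for k in blobs((b[...,0]-b[...,2]>30),500):
    k=cv2.convexHull(k); r=rect(c,k,.026);print('blue',cv2.boundingRect(k),r)
goto(r[0]/1e3,r[1]/1e3,.008,(r[4]-90)%180)
t=bot.grab_frame('top')[:,:,::-1];cv2.imwrite('pics/top1.png',t[130:290,130:400].repeat(2,0).repeat(2,1))
E
```

```text
time: 6.62
tool_pos: [0.6471, 0.1996, 0.1848]
tool_rot: [-0.522, 0.475, -0.475, 0.526]
force: [-0.4, -0.4, -0.2]
grip_width: 0.0802
blue (265, 69, 46, 92) [651.5 267.3  76.1  37.9 -84.7]
[-6.64 17.73  1.03] jaw 5.6 spin(y down: sign -) 0.3 t 6.67 w 79.8 tcp [647.2 199.6 185.1] F [ 0.3 -0.1  0.6] j6 0.03
```

View pics/w3.png

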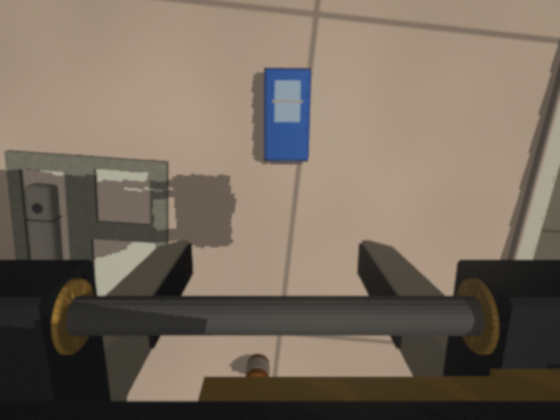

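The splitter is at (288,115), window up; the case lies in its slot at (42,215).

```bash
python3 -m creep '{"grip":[7,7,7,7,7,7,7,7,7,7,7,3.5,3.5,3.5,3.5,3.5],"slide":[[-6.6,4,1],[-6.6,8,1],[-6.6,11,1],[-6.6,13,1],[-6.6,15,1],[-6.6,16.5,1],[-6.6,17.5,1],[-6.6,17.7,1],[-6.6,17.7,1],[-6.6,17.7,1],[-6.6,17.7,1],[-6.6,17.7,1],[-6.6,17.7,1],[-6.6,17.7,1],[-6.6,17.7,1],[-6.6,17.7,1]],"spin":[0,0,0,0,0,0,0,0,0,0,0,0,0,0,0,0]}' 15
python3 - <<'E'
from h import *
a=np.radians(9.6); p=np.array([.4566,-.133])+Ro.from_euler('z',a).as_matrix()[:2,:2]@[-.036,0]
print(p); goto(*p,.14,9.6)
E
```

```text
time: 8.05
tool_pos: [0.6516, 0.2669, 0.0087]
tool_rot: [-0.522, 0.475, -0.475, 0.526]
force: [-0.2, 0.3, -0.3]
grip_width: 0.0415
[ 0.42110414 -0.13900367]
[ 38.09 -13.36 -26.86] jaw 5.6 spin(y down: sign -) -4.0 t 8.05 w 41.5 tcp [651.6 266.9   8.7] F [-0.2  0.3 -0.3] j6 0.13
```

```bash
python3 -m creep '{"grip":[3.5,3.5,3.5,3.5,3.5,3.5,3.5,3.5,3.5,3.5,3.5,3.5,3.5,3.5,3.5,3.5,3.5,3.5,3.5],"slide":[[0,-3,0],[0,-7,0],[0,-11,0],[3,-13.4,-2],[6,-13.4,-4],[9,-13.4,-6],[12,-13.4,-8.5],[15,-13.4,-11],[18,-13.4,-13],[21,-13.4,-15],[24,-13.4,-17],[27,-13.4,-19],[30,-13.4,-21],[33,-13.4,-23],[36,-13.4,-25],[38.1,-13.4,-26.9],[38.1,-13.4,-26.9],[38.1,-13.4,-26.9],[38.1,-13.4,-26.9]],"spin":[0,0,0,-1,-2,-3,-4,-4,-4,-4,-4,-4,-4,-4,-4,-4,-4,-4,-4]}'
python3 - <<'E'
from h import *
goto(.421,-.139,.012,9.6)
c=bot.camera_info('wrist');cv2.imwrite('pics/w4.png',bot.grab_frame('wrist')[:,:,::-1])
import json;json.dump({k:np.array(v).tolist() for k,v in c.items()},open('w4.json','w'))
E
```

```text
time: 9.63
tool_pos: [0.421, -0.1389, 0.1405]
tool_rot: [-0.538, 0.456, -0.457, 0.542]
force: [0.2, -0.2, -0.2]
grip_width: 0.0398
[ 0.05 12.85 -0.07] jaw 9.6 spin(y down: sign -) -0.0 t 9.63 w 39.8 tcp [ 421.  -138.9  140.5] F [ 0.2 -0.2 -0.2] j6 -0.75
```

View pics/w4.png

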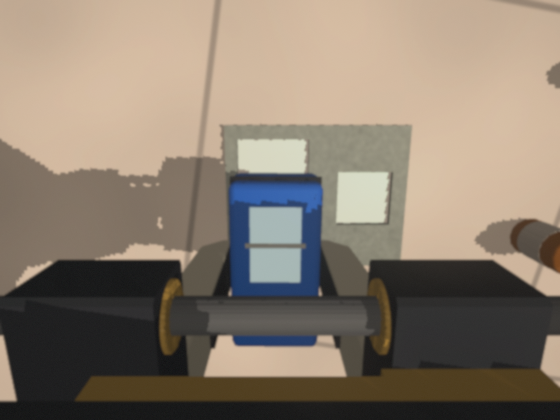

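Tray's far corners at (221,126) and (411,126), small-bottle recess (337..391,172..224); splitter held squarely, top far edge at row ~183.

Run:
```python
from h import *
import json; c=json.load(open('w4.json'))
q=ray(c,[(221,126),(411,126)],.008)*1000; print('tray corners',q)
print('recess',(ray(c,[(337,172),(391,172),(337,224),(391,224)],.008)*1000).mean(0))
print('splitter end',ray(c,[(231,183),(321,183)],.158)*1000)
d=q[1]-q[0]; yaw=np.arctan2(d[1],d[0]); r=Ro.from_euler('z',yaw).as_matrix()[:2,:2]
C=q.mean(0)+r@[0,-60]
print(np.degrees(yaw),'centre',C, 'slot',C+r@[-36,0],'bot',C+r@[40,0])
```

```text
tray corners [[369.69570898 -87.65669246]
 [518.81245652 -62.47254935]]
recess [ 495.14385867 -126.4038738 ]
splitter end [[ 396.54883435 -102.2427579 ]
 [ 432.97656607  -96.1185904 ]]
9.586153168362614 centre [ 454.24590996 -134.22679961] slot [ 418.74860274 -140.22189593] bot [ 493.68736243 -127.56558147]
```

```bash
python3 -m creep '{"grip":[3.5,3.5,3.5,3.5,3.5,3.5,3.5,3.5,5,5,5,5,5.6,5.6,5.6,5.6],"slide":[[0,4,-0.1],[0.1,8,-0.1],[0.1,11,-0.1],[0.1,12.2,-0.1],[0.1,12.6,-0.1],[0.1,12.85,-0.1],[0.1,12.85,-0.1],[0.1,12.85,-0.1],[0.1,12.85,-0.1],[0.1,12.85,-0.1],[0.1,12.85,-0.1],[0.1,12.3,-0.1],[0.1,9,-0.1],[0.1,5,-0.1],[0.1,0,-0.1],[0.1,-1.5,-0.1]],"spin":[0,0,0,0,0,0,0,0,0,0,0,0,0,0,0,0]}'
python3 - <<'E'
from h import *
goto(.62,-.10,.20,9.6)
E
```

```text
time: 11.02
tool_pos: [0.4216, -0.1405, 0.16]
tool_rot: [-0.538, 0.454, -0.458, 0.543]
force: [1.5, -1.8, 0.4]
grip_width: 0.0559
[-0.66 -3.81 20.27] jaw 9.7 spin(y down: sign -) 0.1 t 11.02 w 55.9 tcp [ 421.6 -140.5  160. ] F [ 1.5 -1.8  0.4] j6 -0.75
```

```bash
python3 -m creep '{"grip":[5.6,6,6,6,6,6,6,6,6,6,6,6],"slide":[[0,-3.8,2],[-0.5,-3.8,6],[-1.5,-3.8,10],[-2.5,-3.8,14],[-3.6,-3.8,18],[-3.6,-3.8,20.7],[-3.6,-3.8,20.7],[-3.6,-3.8,20.7],[-3.6,-3.8,20.7],[-3.6,-3.8,20.7],[-3.6,-3.8,20.7],[-3.6,-3.8,20.7]],"spin":[0,0,-5,-9.6,-9.6,-9.6,-9.6,-9.6,-9.6,-9.6,-9.6,-9.6]}'
python3 - <<'E'
from h import *
goto(.62,-.07,.20,0)
c=bot.camera_info('wrist');cv2.imwrite('pics/w5.png',bot.grab_frame('wrist')[:,:,::-1])
import json;json.dump({k:np.array(v).tolist() for k,v in c.items()},open('w5.json','w'))
E
```

```text
time: 12.02
tool_pos: [0.6185, -0.0709, 0.2005]
tool_rot: [-0.574, 0.407, -0.412, 0.578]
force: [0.2, 0.9, 0.7]
grip_width: 0.06
[-0.04  0.05  0.17] jaw 19.2 spin(y down: sign -) 19.2 t 12.02 w 60.0 tcp [618.5 -70.9 200.5] F [0.2 0.9 0.7] j6 -0.63
```

View pics/w5.png

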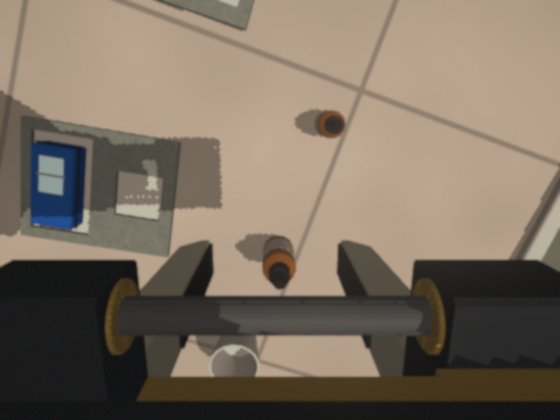

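The splitter is in its recess at (57,185). Small bottle's bulb is at (336,125), big bottle's at (279,274).

```bash
python3 - <<'E'
from h import *
import json; c=json.load(open('w5.json')); im=cv2.imread('pics/w5.png'); b=im.astype(int)
orange=(b[...,2]-b[...,0]>60)
for k in blobs(orange,60): print(cv2.boundingRect(k))
p=(ray(c,[(336,125)],.058)); print('small bulb',p,'small shoulder',ray(c,[(331,124)],.030),'bigbulb',ray(c,[(279,274)],.083),'big shoulder',ray(c,[(279,265)],.052))
E
python3 -c "
from h import *
goto(.637,.001,.013,9.6)"
```

```text
(264, 253, 32, 25)
(321, 111, 23, 26)
small bulb [[0.64790887 0.00157502]] small shoulder [[0.64816988 0.00172058]] bigbulb [[ 0.64328129 -0.12797934]] big shoulder [[ 0.64560359 -0.13273482]]
[-6.23 18.77  3.92] jaw 19.2 spin(y down: sign -) 9.6 t 12.07 w 60.1 tcp [618.7 -70.9 200.5] F [ 0.  -0.4 -0.6] j6 -0.63
```

```bash
python3 -m creep '{"grip":[6,6,6,6,6,6,6,6,6,6,6,6,2,2,2,2,2],"slide":[[-3,2,2.5],[-5.9,4,5],[-5.9,8,5],[-5.9,10,5],[-5.9,12,5],[-5.9,14,5],[-5.9,16,5],[-5.9,17.5,5],[-5.9,18.5,5],[-5.9,18.8,5],[-5.9,18.8,5],[-5.9,18.8,5],[-5.9,18.8,5],[-5.9,18.8,5],[-5.9,18.8,5],[-5.9,18.8,5],[-5.9,18.8,5]],"spin":[0,0,0,0,0,0,0,0,0,0,0,0,0,0,0,0,0]}' 10
python3 -c "
from h import *
goto(.4943,-.127,.10,9.6)"
```

```text
time: 13.48
tool_pos: [0.6485, 0.0014, 0.0132]
tool_rot: [-0.574, 0.407, -0.412, 0.579]
force: [-0.8, 0.3, -0.1]
grip_width: 0.0309
[  7.08  -8.85 -18.7 ] jaw 19.2 spin(y down: sign -) 9.6 t 13.48 w 30.9 tcp [648.5   1.4  13.2] F [-0.8  0.3 -0.1] j6 -0.51
```

```bash
python3 -m creep '{"grip":[2,2,2,2,2,2,2,2,2,2,2,2,2,2,2,2,2,2,2],"slide":[[0,0,0],[0,0,0],[0,0,0],[0,-2,0],[0,-4,0],[0,-6,0],[0,-8,0],[0,-8.9,-2],[1,-8.9,-5],[2,-8.9,-8],[3.5,-8.9,-11],[5,-8.9,-14],[6.5,-8.9,-17],[7.1,-8.9,-18.7],[7.1,-8.9,-18.7],[7.1,-8.9,-18.7],[7.1,-8.9,-18.7],[7.1,-8.9,-18.7],[7.1,-8.9,-18.7]],"spin":[0,0,0,0,0,0,0,0,2,4,6,8,9.6,9.6,9.6,9.6,9.6,9.6,9.6]}'
python3 - <<'E'
from h import *
goto(.4943,-.127,.016,9.6)
E
```

```text
time: 15.07
tool_pos: [0.4951, -0.1264, 0.1005]
tool_rot: [-0.538, 0.453, -0.459, 0.543]
force: [0.3, -0.3, -0.2]
grip_width: 0.0245
[ 0.04  8.45 -0.18] jaw 9.7 spin(y down: sign -) 0.1 t 15.07 w 24.5 tcp [ 495.1 -126.4  100.5] F [ 0.3 -0.3 -0.2] j6 -0.64
```

```bash
python3 -m creep '{"grip":[2,2,2,2,2,2,2,2,3.4,3.4,3.4,3.4,3.8,3.8,3.8,3.8,3.8,3.8],"slide":[[0,3,-0.1],[0,6,-0.1],[0,7.4,-0.1],[0,8,-0.1],[0,8.25,-0.1],[0,8.4,-0.1],[0,8.4,-0.1],[0,8.4,-0.1],[0,8.4,-0.1],[0,8.4,-0.1],[0,8.4,-0.1],[0,8.4,-0.1],[0,7,-0.1],[0,5,-0.1],[0,2,-0.1],[0,-2,-0.1],[0,-6,-0.1],[0,-8,-0.1]],"spin":[0,0,0,0,0,0,0,0,0,0,0,0,0,0,0,0,0,0]}'
python3 -c "
from h import *
goto(.645,-.131,.20,0)"
```

```text
time: 16.57
tool_pos: [0.495, -0.1274, 0.1854]
tool_rot: [-0.537, 0.451, -0.461, 0.543]
force: [0.7, -0.3, 0.1]
grip_width: 0.0384
[ 2.88 -1.22 14.75] jaw 9.7 spin(y down: sign -) 9.7 t 16.57 w 38.4 tcp [ 495.  -127.4  185.4] F [ 0.7 -0.3  0.1] j6 -0.65
```

```bash
python3 -m creep '{"grip":[4,5,6,7,7,7,7,7,7,7,7],"slide":[[1,-3.5,2],[3,-3.5,5],[5,-3.5,8],[7,-3.5,10],[8.9,-3.5,11.5],[8.9,-3.5,11.5],[8.9,-3.5,11.5],[8.9,-3.5,11.5],[8.9,-3.5,11.5],[8.9,-3.5,11.5],[8.9,-3.5,11.5]],"spin":[3,6,9.7,9.7,9.7,9.7,9.7,9.7,9.7,9.7,9.7]}'
python3 - <<'E'
from h import *
goto(.645,-.131,.20,0)
c=bot.camera_info('wrist');cv2.imwrite('pics/w6.png',bot.grab_frame('wrist')[:,:,::-1])
import json;json.dump({k:np.array(v).tolist() for k,v in c.items()},open('w6.json','w'))
E
```

```text
time: 17.48
tool_pos: [0.6223, -0.1951, 0.2232]
tool_rot: [0.497, -0.495, 0.505, -0.504]
force: [-0.6, 0.2, -0.0]
grip_width: 0.0699
[-6.42  2.34  2.24] jaw 0.0 spin(y down: sign -) 0.0 t 17.48 w 69.9 tcp [ 622.3 -195.1  223.2] F [-0.6  0.2 -0. ] j6 -0.48
```

View pics/w6.png

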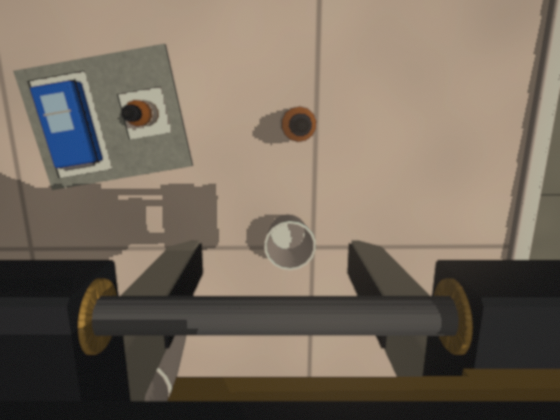

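Small bottle upright in its recess at (140,112). Big bottle at (299,124) seen straight down; cup rim ellipse centred at (290,246).

Run:
```python
from h import *
import json; c=json.load(open('w6.json'))
print('big',ray(c,[(299,124)],.045),ray(c,[(301,125)],.084),'cup',ray(c,[(290,246)],.046), 'rim L,R',ray(c,[(264,246),(315,246)],.046))
x,y=ray(c,[(299.5,124)],.052)[0]; goto(x,y,.020,0)
```

```text
big [[ 0.64735522 -0.13649714]] [[ 0.64583385 -0.13624479]] cup [[ 0.64031342 -0.25460895]] rim L,R [[ 0.61451843 -0.25446249]
 [ 0.66517694 -0.25475011]]
[-5.94 20.34  2.15] jaw 0.0 spin(y down: sign -) 0.0 t 17.53 w 70.2 tcp [ 622.4 -195.2  223.2] F [ 0.8  0.2 -0.2] j6 -0.48
```

```bash
python3 -m creep '{"grip":[7,7,7,6.5,6.5,6.5,6.5,6.5,6.5,6.5,6.5,2.6,2.6,2.6,2.6,2.6,2.6,2.6,2.6],"slide":[[-3,2,1.5],[-5.9,4,2.4],[-5.9,7,2.4],[-5.9,10,2.4],[-5.9,13,2.4],[-5.9,16,2.4],[-5.9,18.5,2.4],[-5.9,20,2.4],[-5.9,20.3,2.4],[-5.9,20.3,2.4],[-5.9,20.3,2.4],[-5.9,20.3,2.4],[-5.9,20.3,2.4],[-5.9,20.3,2.4],[-5.9,20.3,2.4],[-5.9,20.3,2.4],[-5.9,20.3,2.4],[-5.9,20.3,2.4],[-5.9,20.3,2.4]],"spin":[0,0,0,0,0,0,0,0,0,0,0,0,0,0,0,0,0,0,0]}' 12
python3 -c "
from h import *
goto(.5027,.1758,.12,1.7)"
```

```text
time: 19.12
tool_pos: [0.6497, -0.1368, 0.0208]
tool_rot: [0.497, -0.495, 0.505, -0.504]
force: [-1.8, -0.3, 3.9]
grip_width: 0.0313
[-31.24 -10.24 -14.53] jaw 0.0 spin(y down: sign -) -1.7 t 19.12 w 31.3 tcp [ 649.7 -136.8   20.8] F [-1.8 -0.3  3.9] j6 -0.38
```

```bash
python3 -m creep '{"grip":[2.6,2.6,2.6,2.6,2.6,2.6,2.6,2.6,2.6,2.6,2.6,2.6,2.6,2.6,2.6,2.6,2.6,2.6,2.6,2.6],"slide":[[0,-1.5,0],[0,-4,0],[0,-7,0],[0,-9,0],[-2,-10.2,-1],[-4,-10.2,-2],[-7,-10.2,-3.5],[-10,-10.2,-5],[-13,-10.2,-6.5],[-16,-10.2,-8],[-19,-10.2,-9.5],[-22,-10.2,-11],[-25,-10.2,-12.5],[-28,-10.2,-13.5],[-30,-10.2,-14.2],[-31.2,-10.2,-14.5],[-31.2,-10.2,-14.5],[-31.2,-10.2,-14.5],[-31.2,-10.2,-14.5],[-31.2,-10.2,-14.5]],"spin":[0,0,0,0,0,0,0,0,0,0,0,0,0,0,0,0,0,0,0,0]}'
python3 - <<'E'
from h import *
goto(.5027,.1758,.024,1.7)
E
```

```text
time: 20.78
tool_pos: [0.5037, 0.1742, 0.1195]
tool_rot: [0.496, -0.495, 0.505, -0.503]
force: [-0.4, -0.0, -1.0]
grip_width: 0.0315
[-0.19  9.55 -0.26] jaw -0.1 spin(y down: sign -) -1.8 t 20.78 w 31.5 tcp [503.7 174.2 119.5] F [-0.4 -0.  -1. ] j6 0.13
```

```bash
python3 -m creep '{"grip":[2.6,2.6,2.6,2.6,2.6,2.6,2.6,2.6,2.6,4.2,4.2,4.2,4.2,4.5,4.5,4.5,4.5,4.5,4.5,4.5],"slide":[[-0.2,2.5,-0.1],[-0.2,5,-0.1],[-0.2,7.5,-0.1],[-0.2,8.8,-0.1],[-0.2,9.3,-0.1],[-0.2,9.5,-0.1],[-0.2,9.55,-0.1],[-0.2,9.55,-0.1],[-0.2,9.55,-0.1],[-0.2,9.55,-0.1],[-0.2,9.55,-0.1],[-0.2,9.55,-0.1],[-0.2,9.55,-0.1],[-0.2,9,-0.1],[-0.2,7,-0.1],[-0.2,4,-0.1],[-0.2,0,-0.1],[-0.2,-4,-0.1],[-0.2,-8,-0.1],[-0.2,-10,-0.1]],"spin":[0,0,0,0,0,0,0,0,0,0,0,0,0,0,0,0,0,0,0,0]}'
python3 -c "
from h import *
goto(.6400,-.2546,.22,0)"
```

```text
time: 22.45
tool_pos: [0.5027, 0.1769, 0.2253]
tool_rot: [0.494, -0.494, 0.507, -0.505]
force: [1.6, 0.5, 0.1]
grip_width: 0.0451
[43.13  0.95 13.76] jaw -0.1 spin(y down: sign -) -0.1 t 22.45 w 45.1 tcp [502.7 176.9 225.3] F [1.6 0.5 0.1] j6 0.13
```

```bash
python3 -m creep '{"grip":[5,6,7,8,8,8,8,8,8,8,8,8,8,8,8,8,8],"slide":[[4,1,1],[8,1,3],[12,1,4],[16,1,5],[20,1,6],[24,1,7.5],[28,1,9],[32,1,10.5],[36,1,12],[40,1,13],[43.1,1,13.8],[43.1,1,13.8],[43.1,1,13.8],[43.1,1,13.8],[43.1,1,13.8],[43.1,1,13.8],[43.1,1,13.8]],"spin":[0,0,0,0,0,0,0,0,0,0,0,0,0,0,0,0,0]}' 5
python3 -c "
from h import *
goto(.6400,-.2546,.018,0)"
```

```text
time: 23.87
tool_pos: [0.6405, -0.2527, 0.2201]
tool_rot: [0.494, -0.493, 0.506, -0.506]
force: [0.1, 0.1, -0.4]
grip_width: 0.0801
[ 0.15 20.21 -0.55] jaw 0.0 spin(y down: sign -) 0.0 t 23.87 w 80.1 tcp [ 640.5 -252.7  220.1] F [ 0.1  0.1 -0.4] j6 -0.55
```

```bash
python3 -m creep '{"grip":[8,8,8,8,8,8,8,8,8,8,4.6,4.6,4.6,4.6,4.6,4.6,4.6],"slide":[[0.1,4,-0.2],[0.1,8,-0.3],[0.1,12,-0.4],[0.1,15,-0.5],[0.1,17,-0.5],[0.1,19,-0.5],[0.1,20,-0.5],[0.1,20.2,-0.5],[0.1,20.2,-0.5],[0.1,20.2,-0.5],[0.1,20.2,-0.5],[0.1,20.2,-0.5],[0.1,20.2,-0.5],[0.1,20.2,-0.5],[0.1,20.2,-0.5],[0.1,20.2,-0.5],[0.1,20.2,-0.5]],"spin":[0,0,0,0,0,0,0,0,0,0,0,0,0,0,0,0,0]}' 5
python3 - <<'E'
from h import *
a=np.radians(1.65); p=np.array([.471,.132])+Ro.from_euler('z',a).as_matrix()[:2,:2]@[.033,-.033]
print(p); goto(*p,.14,1.7)
E
```

```text
time: 25.28
tool_pos: [0.6406, -0.2543, 0.0185]
tool_rot: [0.494, -0.493, 0.507, -0.506]
force: [-0.9, 0.1, 2.4]
grip_width: 0.0506
[0.50493652 0.09996388]
[-35.4  -12.57 -13.23] jaw 0.0 spin(y down: sign -) -1.7 t 25.28 w 50.6 tcp [ 640.6 -254.3   18.5] F [-0.9  0.1  2.4] j6 -0.55
```

```bash
python3 -m creep '{"grip":[4.6,4.6,4.6,4.6,4.6,4.6,4.6,4.6,4.6,4.6,4.6,4.6,4.6,4.6,4.6,4.6,4.6,4.6,4.6,4.6],"slide":[[0,-1.5,0],[0,-4,0],[0,-7,0],[0,-10,0],[-2,-12.6,-1],[-5,-12.6,-2],[-8,-12.6,-3],[-11,-12.6,-4],[-14,-12.6,-5],[-17,-12.6,-6],[-20,-12.6,-7.5],[-23,-12.6,-9],[-26,-12.6,-10.5],[-29,-12.6,-11.5],[-32,-12.6,-12.5],[-34.5,-12.6,-13.2],[-35.4,-12.6,-13.2],[-35.4,-12.6,-13.2],[-35.4,-12.6,-13.2],[-35.4,-12.6,-13.2]],"spin":[0,0,0,0,0,0,0,0,0,0,0,0,0,0,0,0,0,0,0,0]}'
python3 - <<'E'
from h import *
goto(.505,.100,.022,0)
c=bot.camera_info('wrist');cv2.imwrite('pics/w7.png',bot.grab_frame('wrist')[:,:,::-1])
E
```

```text
time: 26.95
tool_pos: [0.5059, 0.0988, 0.1403]
tool_rot: [0.494, -0.493, 0.507, -0.506]
force: [-0.6, -0.7, 0.1]
grip_width: 0.0502
[-0.15 11.82 -0.4 ] jaw 0.0 spin(y down: sign -) 0.0 t 26.95 w 50.2 tcp [505.9  98.8 140.3] F [-0.6 -0.7  0.1] j6 -0.02
```

View pics/w7.png

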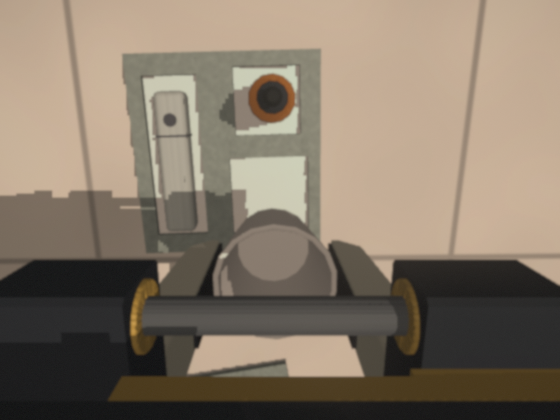

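Cup held level; the case and big bottle lie in their recesses, at (175,160) and (271,98). Lowering the cup.

```bash
python3 -m creep '{"grip":[4.6,4.6,4.6,4.6,4.6,4.6,4.6,4.6,4.6,6.3,6.3,6.3,6.3,6.5,6.5,6.5,6.5,6.5,6.5,6.5],"slide":[[-0.1,3,-0.1],[-0.1,6,-0.2],[-0.1,9,-0.3],[-0.1,10.8,-0.4],[-0.1,11.5,-0.4],[-0.1,11.8,-0.4],[-0.1,11.83,-0.4],[-0.1,11.83,-0.4],[-0.1,11.83,-0.4],[-0.1,11.83,-0.4],[-0.1,11.83,-0.4],[-0.1,11.83,-0.4],[-0.1,11.83,-0.4],[-0.1,11,-0.4],[-0.1,8,-0.3],[-0.1,5,-0.2],[-0.1,1,0],[-0.1,-3,0],[-0.1,-7,0],[-0.1,-9,0]],"spin":[0,0,0,0,0,0,0,0,0,0,0,0,0,0,0,0,0,0,0,0]}'
python3 -c "
from h import *
goto(.46,-.06,.32,0)"
```

```text
time: 28.67
tool_pos: [0.5052, 0.1, 0.2362]
tool_rot: [0.492, -0.491, 0.509, -0.507]
force: [1.4, 0.2, -0.2]
grip_width: 0.0647
[16.03 -8.47 -4.24] jaw -0.0 spin(y down: sign -) -0.0 t 28.67 w 64.7 tcp [505.2 100.  236.2] F [ 1.4  0.2 -0.2] j6 -0.02
```

```bash
python3 -m creep '{"grip":[6.5,6.5,6.5,6.5,6.5,6.5,6.5,6.5,6.5,6.5,6.5,6.5,6.5],"slide":[[2,-4,-1],[6,-9,-2],[10,-9.5,-4],[14,-9.5,-4],[18,-9.5,-4],[22,-9.5,-4],[26,-9.5,-4],[29,-9.5,-4],[29,-9.5,-4],[29,-9.5,-4],[29,-9.5,-4],[29,-9.5,-4],[29,-9.5,-4]],"spin":[0,0,0,0,0,0,0,0,0,0,0,0,0]}'
python3 - <<'E'
from h import *
goto(.46,-.2,.33,0)
c=bot.camera_info('wrist');cv2.imwrite('pics/w8.png',bot.grab_frame('wrist')[:,:,::-1])
import json;json.dump({k:np.array(v).tolist() for k,v in c.items()},open('w8.json','w'))
E
```

```text
time: 29.75
tool_pos: [0.4621, -0.1878, 0.3311]
tool_rot: [0.493, -0.49, 0.508, -0.508]
force: [-0.2, -0.2, -0.7]
grip_width: 0.0649
[ 1.21  0.11 -0.22] jaw 0.1 spin(y down: sign -) 0.1 t 29.75 w 64.9 tcp [ 462.1 -187.8  331.1] F [-0.2 -0.2 -0.7] j6 -0.63
```

View pics/w8.png

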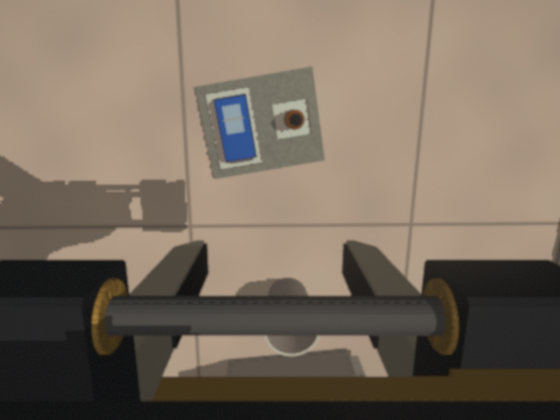

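The smaller tray looks right: splitter (235,125), bottle (293,119). A pale round thing shows at (290,318) between the fingers; I'll check against the top view whether that's the tumbler or the cup.

Run:
```python
from h import *
import json; c=json.load(open('w8.json'))
def proj(c,X):
    q=np.array(c['R'])@X+np.array(c['t']); return np.round([q[0]/q[2]*c['fx']+c['cx'],q[1]/q[2]*c['fy']+c['cy']],1)
t=bot.camera_info('top'); f=bot.grab_frame('top')[:,:,::-1]
print('top px (445,225) rim->',ray(t,[(449,224)],.095)*1000)
x,y=ray(t,[(449,224)],.095)[0]
print('tumbler in w8',proj(c,[x,y,0]),proj(c,[x,y,.095]),'TCP',proj(c,[.462,-.188,.331]))
cv2.imwrite('pics/top2.png',cv2.resize(f[130:290,80:480],(800,320)))
```

```text
top px (445,225) rim-> [[ 493.37457328 -380.98945071]]
tumbler in w8 [288.  294.2] [293.3 330.8] TCP [274.6 258.7]
```

View pics/top2.png

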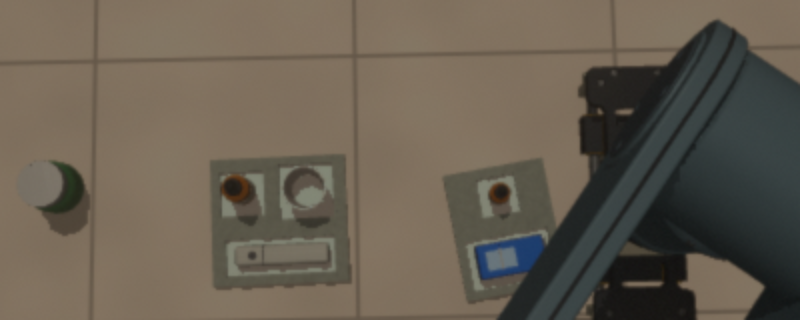

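It is the tumbler, where it stood; all five things are in their recesses in the top view (bottle (235,190), cup (304,188), case (282,255), small bottle (499,193), splitter (510,258)). A numeric check before handing in:

Run:
```python
from h import *
import json
t=bot.camera_info('top'); w=json.load(open('w8.json'))
px=lambda u,v:[(u/2+80,v/2+130)]
def loc(p,C,yaw): return np.round(Ro.from_euler('z',-np.radians(yaw)).as_matrix()[:2,:2]@(p[0]*1000-C),1)
W,P=(np.array([471,132]),1.65),(np.array([455,-133.5]),9.6)
print('big',loc(ray(t,px(234,187),.087),*W),'want 33,43')
print('cup rim',loc(ray(t,px(305,188),.049),*W),'want 33,-33')
e=ray(t,px(236,256),.021),ray(t,px(329,253),.021); print('case',loc((e[0]+e[1])/2,*W),'want -42,0; ends',loc(e[0],*W),loc(e[1],*W))
print('small',loc(ray(w,[(294,119)],.05),*P),'want 40,0')
im=cv2.imread('pics/w8.png').astype(int)
k=max(blobs((im[...,0]-im[...,2]>30),300),key=cv2.contourArea); r=rect(w,cv2.convexHull(k),.029); print('splitter',loc([r[:2]/1000],*P),r,'want -36,0')
```

```text
big [35.9 37.4] want 33,43
cup rim [ 34.5 -36.7] want 33,-33
case [-39.1  -4.8] want -42,0; ends [-38.2  49.3] [-39.9 -58.8]
small [39.8  0.7] want 40,0
splitter [-32.8   1. ] [ 422.5 -138.    76.8   38.8  -80.7] want -36,0
```

```bash
python3 -c "
from station import bot
print(bot.finish_job())"
```

```text
the job is handed in; nothing more can be done
None
```

All five things are in their own recesses, and I handed the job in at about 30 s of the 128 s allowed. No verdict was reported. I released each one after setting it down, and the gripper was clear of everything at the end.

| Thing | Offset from recess centre (limit 12 mm) | Measured with |
|---|---|---|
| Small dropper bottle | under 1 mm | wrist camera |
| Pill splitter | about 3 mm | wrist camera |
| Tweezer case | about 5 mm | top view |
| Big dropper bottle | about 6 mm | top view |
| Cup | about 4 mm | top view |

- **Top-view bias:** the three larger-tray readings all sit 4–6 mm towards −y, which probably reflects the coarser top view. The tool position when I released the big bottle put it within about 1 mm of its target.
- **Attitude:** both bottles and the cup looked upright in the pictures. The case measured about 1° off its recess and the splitter under 1°. Heights were not measured directly.
- **Jar and tumbler:** the arm never went near the jar, which still stood in the last top view. The last wrist picture showed the tumbler where its starting position predicted.

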